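# Set the shaft lock of the proofing press

### The job

Lock the press shaft: with the fingertips, gently push the black peg of the red slotted disc round until its slot lines up with the steel bar, then gently push the bar by its blue plate through the disc and into the keeper until it is fully home. Pinch and lift nothing, and leave the cup, the eraser and the small crayon box where they stand.

Things in the scene. Friction and masses are not known exactly. Their poses are not given: they have to be found in the camera images.
- lock_base: Shaft lock, fixed to the table: dark steel plate 355 x 100 x 8 mm (x -260 to +95, y +-50 mm) carrying a grey rail, guide and keeper. Origin on the table top under the disc's axis; +x is the way the bar is pushed, z up. The rail (channel 17 mm wide, floor 17 mm, walls 27 mm above the table) runs along y = 0 from x -252 to -46 mm. Bolt heads up to 14 mm.
- guide_rear (a point): Middle of the top rear edge of the grey guide, a roof 40 mm wide over the last 50 mm of the rail (x -96 to -46 mm of lock_base); 36 mm above the table. The bar is fully home when its blue plate meets this end.
- keeper_mouth (a point): Middle of the keeper's opening facing the disc, 23 mm above the table, at x +48 mm of lock_base. The keeper is a grey roofed block 36 mm long, 45 mm wide, top 36 mm above the table, with a passage 21 mm wide for the bar's nose.
- lock_disc (a joint): Angle (rad) of the red slotted disc, anticlockwise from above. Disc 80 mm across, top 34 mm above the table, upright axis at lock_base's origin; slot 20 mm wide through its centre. At 0 and at 3.14 alike the slot is in line with the bar: at 0 the peg is on lock_base's +y side, at 3.14 on its -y side. Starts at 0.5 to 2.6, turns -0.7 to 3.84, stays where left, resists with 0.06 N m.
- disc_peg (a point): Middle of the black upright peg on the disc: 12 mm thick, 30 mm from the disc's axis, at right angles to the slot. It stands from 34 to 67 mm above the table; this point is 52 mm above it. It yields to about 2 N along its circle and jams if pressed toward or away from the axis.
- lock_bar: The loose steel locking bar with its blue push plate, 0.2 to 0.4 kg. Origin on its underside below the front face of the plate, 17 mm above the table; its x runs toward the nose, along lock_base's x.
- bar_push (a point): Centre of the rear face (to be pushed) of the blue plate at the tail of the loose steel bar: plate 36 mm wide, 8 mm thick, 29 to 66 mm above the table, this point 50 mm. The bar slides in the rail along lock_base's +x with 1 to 5 N; fully home, this point is at x = -104 mm of lock_base.
- bar_nose (a point): Middle of the bar's front end, 174 mm ahead of bar_push. Bar 14 mm wide, 12 mm high, its first 10 mm narrowed to 9 mm. Starts inside the guide at x -70 to -50 mm of lock_base; with the bar home it is in the keeper at x = +70 mm.
- cup: Bystander: clear plastic mixing cup, 69 mm across, 88 mm high, standing on the table; origin at the centre of its underside.
- eraser_block: Bystander: off-white eraser, 21 x 42 x 12 mm, lying on the table; origin at the centre of its underside.
- crayon_box: Bystander: small white crayon box, 44 x 53 x 19 mm, lying on the table; origin at the centre of its underside.

How it is judged:
By the outcome, as a careful person would: the job done as asked, in the order asked, and still so for the second after the job is handed in, with the robot touching nothing.
It also fails if it takes over 51 s, if anything falls off the work surface, if the arm or the gripper's body presses on something with over 40 N, if the wrist force passes 120 N, or if a joint passes its speed limit or range.

### The arm

A 6-joint arm with a two-finger parallel gripper is mounted at the origin on a cart in front of the work surface, level with it; the furniture and walls round the work are solid. World frame = base frame: x ahead of the robot, y to its left, z up, the work surface at z = 0. Lengths are in m, angles in rad, forces in N, time in s.
With the tool pointing down it reaches from about 0.4 to 0.925 m from the base axis. Payload 12.5 kg.
Tool frame: the origin (TCP) lies midway between the tips of the shut fingers; the grasp point (between the pads) lies 19 mm behind it; z points along the fingers, y is the line along which they close (so a half turn about z gives the same grasp; the last joint's range is limited). The gripper opens to 95 mm and grips with 3 to 60 N. Pads are 20 mm wide; open, the fingers measure 119 mm over their backs; the gripper's body (75 mm by 180 mm) begins 59 mm behind the grasp point.
Start: joints at [1.21, 0.491, 1.559, -0, 1.092, -0.106], TCP at [0.158, 0.605, 0.215] pointing down, gripper open.
Joint ranges: [-3.1, 3.1], [-0.84, 2.19], [0.05, 2.79], [-1.13, 4.28], [0.06, 2.93], [-2.69, 2.69]. Speed limits (rad/s): [2.22, 2.22, 2.79, 3.14, 3.14, 3.14].

### API

Orientations are given as a unit quaternion [w, x, y, z].
In Python, from station import * gives the robot as it stands.
- The arm moves only by the tool send_rows, never from a script. Its argument "motion" is one flat list of numbers, 4 for each row, row after row: the shift along the world's x, y, z in cm, then the turn about the world's z in degrees. In form: [dx, dy, dz, yaw, dx, dy, dz, yaw, ...]. A call has exactly 5 rows; each row is the pose to reach, as a shift and turn from the pose commanded when the call began; what a row does not reach only later rows make up. A row lasts 1/10 s, in which the tool goes at most 50 mm and 8.59 degrees, less where a joint would pass 70% of its speed; a pose out of reach is approached as far as the arm can. A call with a gripper value outside its range is refused whole. "grip" is the opening, from 0 (shut) to 1 (fully open), set as the call begins (left out, the last holds). The fingers move at their own pace and stop on an object; the grip force is fixed at half the most. Time passes only in rows, so rows that repeat a pose let the fingers close, or fill a call up. It gives the time, the measured TCP pose, the force, the opening and the grip force at its end, in the units of the state.
- sense(): the state, without advancing time (a new reading comes with each control period).
- read_camera(name): name is "scene" or "top" or "wrist"; returns (picture, depth): 400x640x3 uint8, blue, green, red; 400x640 float32, m along the optical axis (not along the pixel's ray), 0 where there is no reading.
- get_calibration(name): a dict with "vertical_fov" (degrees; the focal length in pixels is half the picture's height over the tangent of half this angle, whatever the lens; pixels are square), "cx", "cy" (the principal point, pixels), "R" (3x3) and "t" (3): a world point X has camera coordinates R X + t. Camera axes: x right, y down, z forward; pixel columns grow to the right and rows downward; lengths in m; the calibration is good to about 2 mm. A picture is of the moment at which its call begins: read the wrist's pose just before it. get_calibration takes no time and is no camera call; for the wrist camera it gives the pose at the moment of the call.
- hand_in(): hands the job in; it is judged then, once.
Trained networks look in the newest picture that a camera, given by its name, has taken for a name from the list of things; names that differ only in an ending like _2 or _b are one class to them, and where a whole thing is asked for, a point or a joint stands for the part that bears it (a point fixed in the world has none). Each returns a list of dicts, best first, with "conf" (0 to 1); they miss things now and then, are a little off and sometimes report something else, mostly with a low value. They report only what shows in the picture. A call takes as long as a camera call.
- spot_in(camera, thing): "extent" ([centre column, centre row, width, height] in pixels, round what is visible of it).
- masks_of(camera, thing): "region" (400x640 bool, what is visible of it) and "extent" ([centre column, centre row, width, height] in pixels, round what is visible of it).
The state is a dict: "time_s": time; "joint_pos": joint angles; "joint_vel": joint speeds; "effort": joint torques, N m; "position": TCP position; "orientation": TCP orientation; "wrist_force": force on the tool from outside, world axes, zero at the start; "moment": the same for the moment, N m; "finger_gap": opening from 0.0 (shut) to 1.0 (fully open); "gripper_force": force on a finger pad.
Only numpy, scipy, OpenCV 4.12 (cv2) and the standard library are available. Lean on these libraries where they do the work, as an engineer would, in place of code of your own. Each camera call takes 0.05 s, during which the arm holds its last target. There are 200 camera calls.

## Working session

There is one attempt and no reset: what is moved stays moved. The work goes in short steps, Python scripts to look and compute and a tool call to move; the robot and the scene stay as the last step left them, time stands still between calls to the robot, and variables do not carry over. Pictures are saved under pics/ and viewed, at most 10 in all, crops included, and the job is handed in when it is done.

Besides the shell and the picture viewer there is one more tool, called as name(argument=value, ...) on one line, values as JSON. send_rows: Moves the arm, as the interface text tells. Its arguments: {"type":"object","properties":{"motion":{"type":"array"},"grip":{"type":"number"}},"required":["motion"]}

```bash
mkdir -p pics; cat > h.py <<'E'
from station import *
import numpy as np, cv2
def world(cam,u,v,d,c=None):
    c=c or get_calibration(cam); f=200/np.tan(np.radians(c["vertical_fov"])/2)
    p=np.array([(u-c["cx"])/f*d,(v-c["cy"])/f*d,d]); return np.array(c["R"]).T@(p-np.array(c["t"]))
def atz(cam,u,v,z):
    c=get_calibration(cam); a=world(cam,u,v,0.,c); b=world(cam,u,v,1.,c)
    return a+(b-a)*(z-a[2])/(b[2]-a[2])
E
python3 - <<'E'
from h import *
np.set_printoptions(precision=4,suppress=True)
for cam in("scene","top"):
    im,d=read_camera(cam); cv2.imwrite(f"pics/{cam}0.png",im); np.save(f"{cam}d.npy",d)
    for n in("lock_base","lock_disc","disc_peg","lock_bar","bar_push","cup","eraser_block","crayon_box"):
        for r in masks_of(cam,n)[:1]:
            m=r["region"]&(d>0); v,u=np.nonzero(m)
            P=np.array([world(cam,a,b,d[b,a],CC) for a,b in zip(u[::5],v[::5])]) if (CC:=get_calibration(cam)) and len(u) else None
            print(cam,n,round(r["conf"],2),np.round(r["extent"]), None if P is None else (np.median(P,0),P.min(0),P.max(0)))
s=sense();print(s["time_s"],s["position"],s["orientation"],s["wrist_force"])
E
```

```text
scene lock_base 0.97 [322. 241. 172. 133.] (array([0.5269, 0.0328, 0.0109]), array([ 0.4515, -0.1591, -0.0003]), array([0.6218, 0.2039, 0.0663]))
scene lock_disc 0.78 [358. 203.  39.  44.] (array([ 0.5168, -0.0472,  0.0305]), array([ 0.4781, -0.1014,  0.006 ]), array([ 0.5544, -0.0183,  0.0648]))
scene disc_peg 0.69 [357. 205.  44.  40.] (array([ 0.5164, -0.0496,  0.0306]), array([ 0.4779, -0.0991,  0.0053]), array([ 0.554 , -0.0181,  0.0663]))
scene lock_bar 0.6 [289. 251.  69.  50.] (array([0.5557, 0.1193, 0.0275]), array([0.5344, 0.0359, 0.0065]), array([0.6088, 0.1729, 0.0649]))
scene bar_push 0.65 [287. 254.  69.  51.] (array([0.5568, 0.1229, 0.0274]), array([0.5344, 0.037 , 0.0201]), array([0.5843, 0.1731, 0.0667]))
scene cup 0.57 [334. 157.  37.  55.] (array([ 0.6148, -0.1133,  0.0553]), array([ 0.5809, -0.2343, -0.0024]), array([ 0.7064, -0.0846,  0.0876]))
scene eraser_block 0.73 [335. 283.  17.  28.] (array([0.4585, 0.1057, 0.0099]), array([ 0.4436,  0.0756, -0.0015]), array([0.4759, 0.1257, 0.0127]))
scene crayon_box 0.57 [279. 213.  27.  28.] (array([0.6353, 0.0441, 0.016
[... 607 characters left out ...]
0.0123]), array([0.5863, 0.169 , 0.0665]))
top bar_push 0.74 [281. 198.  73.  29.] (array([0.5561, 0.1089, 0.0284]), array([0.5345, 0.0363, 0.0143]), array([0.5863, 0.1652, 0.066 ]))
top cup 0.81 [397. 165.  38.  35.] (array([ 0.6216, -0.1279,  0.0291]), array([ 0.5795, -0.1559, -0.0011]), array([ 0.665 , -0.0878,  0.0897]))
top eraser_block 0.69 [324. 209. 173.  81.] (array([0.531 , 0.0031, 0.0089]), array([ 0.4502, -0.1584, -0.0001]), array([0.6196, 0.2   , 0.0689]))
top crayon_box 0.7 [314. 160.  33.  31.] (array([0.6373, 0.037 , 0.0183]), array([ 0.6066,  0.005 , -0.0014]), array([0.6708, 0.0692, 0.0214]))
0.9 [0.1575 0.6048 0.2147] [0.     0.1271 0.9919 0.0001] [ 0.1325  1.0536 -0.0011]
```

View pics/top0.png

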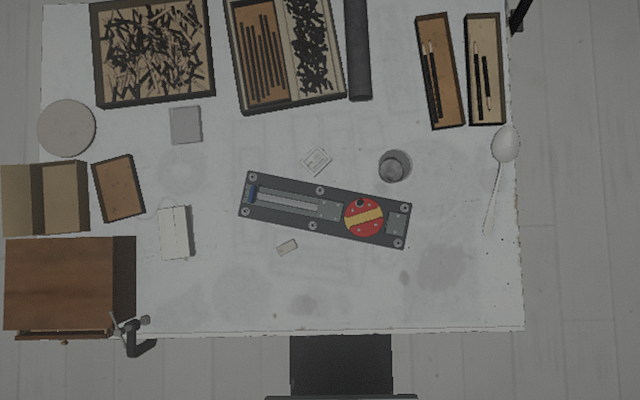

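View pics/scene0.png

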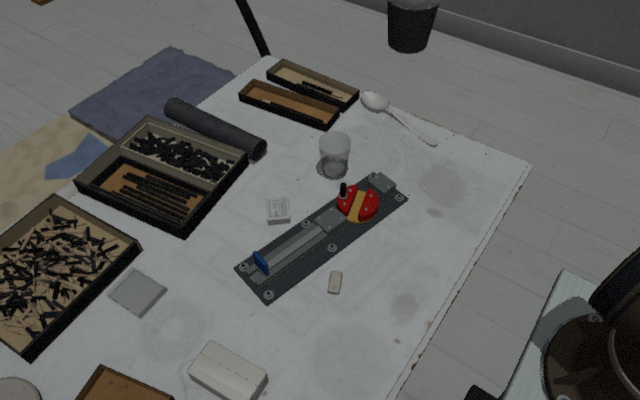

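Top view: the plate runs from (245,190) to (408,230). The blue push plate is at (249,194), the disc centre at (363,217), the peg at about (360,202), the cup at (395,166), the box at (316,160) and the eraser at (287,247). Next I'll refine these by colour.

```bash
python3 - <<'E'
from h import *
np.set_printoptions(precision=4,suppress=True)
im=cv2.imread("pics/top0.png");d=np.load("topd.npy");c=get_calibration("top")
print(c["t"],c["R"])
hsv=cv2.cvtColor(im,cv2.COLOR_BGR2HSV);H,S,V=cv2.split(hsv)
def pts(m): 
    v,u=np.nonzero(m&(d>0)); return np.array([world("top",a,b,d[b,a],c) for a,b in zip(u,v)])
roi=np.zeros(d.shape,bool);roi[165:255,235:415]=1
red=roi&((H<8)|(H>172))&(S>150)&(V>80)
yel=roi&(H>10)&(H<35)&(S>100)&(V>80)
blue=roi&(H>95)&(H<130)&(S>110)
for n,m in(("red",red),("yel",yel),("blue",blue)):
    P=pts(m);print(n,len(P),P.mean(0),P.min(0),P.max(0))
    if n=="red":
        disc=pts(red|yel); cc,rr=cv2.minEnclosingCircle(disc[:,:2].astype(np.float32)*1000);print("circ",cc,rr)
    if n=="yel":
        w,vv=np.linalg.eigh(np.cov(P[:,:2].T)); print("slot dir deg",np.degrees(np.arctan2(vv[1,1],vv[0,1])))
P=pts(roi);hi=P[P[:,2]>.045];
near=hi[np.linalg.norm(hi[:,:2]-[.517,-.057],axis=1)<.06];print("peg",len(near),near.mean(0)); 
b=hi[hi[:,1]>.1];print("plate",len(b),b.mean(0),b.min(0),b.max(0))
pl=masks_of("top","lock_base")[0]["region"]; Q=pts(pl); Q=Q[(Q[:,2]>.004)]
(rc,rs,ra)=cv2.minAreaRect(Q[:,:2].astype(np.float32)*1000);print(rc,rs,ra)
E
```

```text
[0.037  0.5663 0.8887] [[-0.0261 -0.9991 -0.033 ]
 [-0.9965  0.0287 -0.0783]
 [ 0.0791  0.0309 -0.9964]]
red 77 [ 0.523  -0.0678  0.0332] [ 0.481  -0.0967  0.0302] [ 0.5561 -0.0225  0.0369]
circ (518.9842529296875, -60.13304138183594) 39.81437301635742
yel 382 [ 0.5181 -0.0596  0.0158] [ 0.4961 -0.0999  0.0047] [ 0.5403 -0.0205  0.0354]
slot dir deg 106.21277958146656
blue 27 [0.5694 0.1633 0.064 ] [0.5543 0.158  0.0603] [0.584  0.1671 0.067 ]
peg 32 [ 0.5453 -0.05    0.0647]
plate 100 [0.5689 0.1628 0.0609] [0.5523 0.1565 0.0465] [0.5863 0.1716 0.067 ]
(535.7134399414062, 21.228866577148438) (354.4449157714844, 99.72862243652344) 76.87981414794922
```

```bash
python3 - <<'E'
from h import *
d=np.load("topd.npy");c=get_calibration("top");f=200/np.tan(np.radians(c["vertical_fov"])/2)
v,u=np.mgrid[0:400,0:640];p=np.stack([(u-c["cx"])/f*d,(v-c["cy"])/f*d,d],-1)-np.array(c["t"]);P=p@np.array(c["R"])
P=P[d>0]
for t in np.linspace(0,1,9):
    q=np.array([.158,.605])+t*np.array([.395,-.623]); m=np.linalg.norm(P[:,:2]-q,axis=1)<.12
    print(q.round(2),m.sum(),P[m][:,2].max().round(3) if m.any() else None)
E
```

```text
[0.16 0.6 ] 672 0.0
[0.21 0.53] 989 0.107
[0.26 0.45] 5179 0.122
[0.31 0.37] 8641 0.122
[0.36 0.29] 9541 0.122
[0.4  0.22] 10388 0.037
[0.45 0.14] 10289 0.067
[0.5  0.06] 10364 0.069
[ 0.55 -0.02] 10325 0.091
```

send_rows(motion=[2, -3, 0, 0, 4.5, -7, 0, 0.5, 7, -11, 0, 1, 9.5, -15, 0, 1.5, 12, -19, 0, 1.5], grip=0)

```text
time_s: 1.45
position: [0.2781, 0.4133, 0.2148]
orientation: [0.0, 0.114, 0.994, 0.0]
wrist_force: [0.8, 0.6, -0.2]
finger_gap: 0.638
gripper_force: 0.0
```

send_rows(motion=[2.7, -4.2, 0, 0, 5.4, -8.4, 0, 0, 8.1, -12.6, 0, 0, 10.8, -16.8, 0, 0, 13.5, -21, 0, 0])

```text
time_s: 1.95
position: [0.4133, 0.203, 0.215]
orientation: [0.0, 0.114, 0.993, 0.0]
wrist_force: [0.3, 1.0, 0.7]
finger_gap: 0.217
gripper_force: 0.0
```

send_rows(motion=[2.7, -4.2, -2, 0, 5.4, -8.4, -4, 0, 8.1, -12.6, -6, 0, 10.8, -16.8, -8, 0, 14, -22, -10, 0])

```text
time_s: 2.45
position: [0.5386, 0.0066, 0.1233]
orientation: [0.0, 0.114, 0.993, 0.0]
wrist_force: [1.7, 1.3, 1.0]
finger_gap: 0.002
gripper_force: 0.0
```

send_rows(motion=[0, 0, 0, 0, 0, 0, 0, 0, 0, 0, 0, 0, 0, 0, 0, 0, 0, 0, 0, 0])

```text
time_s: 2.95
position: [0.5377, 0.0094, 0.1248]
orientation: [0.0, 0.113, 0.994, 0.0]
wrist_force: [0.1, -0.2, 0.4]
finger_gap: 0.004
gripper_force: 0.0
```

```bash
python3 - <<'E'
from h import *
c=get_calibration("wrist");im,d=read_camera("wrist"); cv2.imwrite("pics/w1.png",im); np.save("w1d.npy",d)
print(c,sense()["position"],sense()["wrist_force"])
E
```

```text
{'vertical_fov': 65.45841950426687, 'cx': 314.6746955548633, 'cy': 198.23716247005282, 'R': array([[ 2.24542399e-01,  9.74464008e-01, -7.79678230e-04],
       [ 9.34537184e-01, -2.15115376e-01,  2.83488320e-01],
       [ 2.76081444e-01, -6.43837858e-02, -9.58975372e-01]]), 't': array([-0.12899584, -0.50834237,  0.15757477])} [0.53773513 0.00930119 0.12467641] [-0.01209147 -1.20270908 -0.50838459]
```

View pics/w1.png

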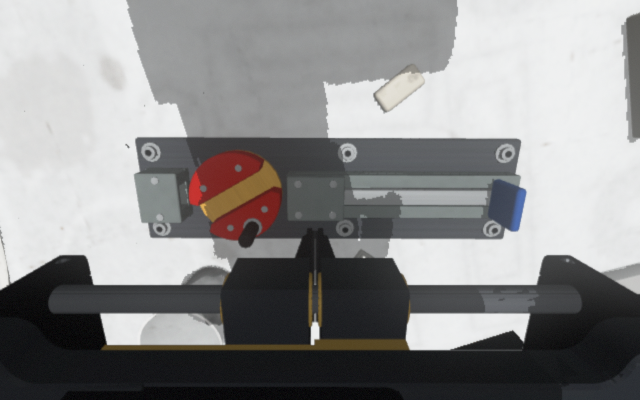

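Wrist view: disc centre is about (236,196), the slot runs from (205,210) to (278,180), the peg base is about (245,240), and the fingertip is at (316,232).

```bash
cat >> h.py <<'E'
def look(im,d,c):
    """disc centre, slot angle, peg, blue plate, base rect (wrist cam)"""
    np.set_printoptions(precision=4,suppress=True)
    f=200/np.tan(np.radians(c["vertical_fov"])/2)
    v,u=np.mgrid[0:400,0:640];P=(np.stack([(u-c["cx"])/f*d,(v-c["cy"])/f*d,d],-1)-np.array(c["t"]))@np.array(c["R"])
    H,S,V=cv2.split(cv2.cvtColor(im,cv2.COLOR_BGR2HSV)); ok=(d>0)&(v<250)
    yel=ok&(H>10)&(H<35)&(S>100)&(V>80)&(P[...,2]<.03)&(P[...,2]>-.01)
    red=ok&((H<8)|(H>172))&(S>150)&(abs(P[...,2]-.034)<.006)
    blue=ok&(H>95)&(H<130)&(S>110)
    if red.sum()>50:
        R=P[red][:,:2]; cc,rr=cv2.minEnclosingCircle((R*1000).astype(np.float32)); print("disc",np.round(cc,1),round(rr,1))
        Y=P[yel][:,:2]; w,vv=np.linalg.eigh(np.cov(Y.T)); a=np.degrees(np.arctan2(vv[1,1],vv[0,1]))%180; print("slot",a,"rel base",a-76.9,"yelmean",Y.mean(0),len(Y))
        # slot edges: red pixels' hidden band centre direction via split
        O=np.array([.517,-.059]);pk=ok&(P[...,2]>.04)&(P[...,2]<.069)&(V<70)&(np.hypot(P[...,0]-O[0],P[...,1]-O[1])<.05)
        print("peg",pk.sum(),P[pk].mean(0),np.argwhere(pk).mean(0))
    if blue.sum()>20: B=P[blue];print("blue",len(B),B.mean(0),B.min(0),B.max(0))
    return P
E
python3 - <<'E'
from h import *
im=cv2.imread("pics/w1.png");d=np.load("w1d.npy");c=get_calibration("wrist")
P=look(im,d,c)
for q in((316,232),(306,240),(326,240),(316,245)): print(q,P[q[1],q[0]],d[q[1],q[0]])
# plate top corners at z=.008 and rail edges
for q in((136,139),(520,139),(150,238),(505,238)): print(q,atz("wrist",*q,.008))
E
```

```text
disc [519.8 -59.9] 39.9
slot 107.51454379046585 rel base 30.614543790465845 yelmean [ 0.5197 -0.057 ] 1744
peg 316 [ 0.5465 -0.0495  0.0593] [234.7595 248.0601]
blue 310 [0.5705 0.1625 0.0658] [0.5542 0.1567 0.0627] [0.5876 0.1689 0.0681]
(316, 232) [0.529  0.0113 0.1272] 0.18078566
(306, 240) [0.5262 0.0064 0.142 ] 0.16613969
(326, 240) [0.5289 0.0167 0.1416] 0.16665606
(316, 245) [0.5287 0.0113 0.1454] 0.16325834
(136, 139) [ 0.4518 -0.1389  0.008 ]
(520, 139) [0.5304 0.2018 0.008 ]
(150, 238) [ 0.5466 -0.1627  0.008 ]
(505, 238) [0.6263 0.1831 0.008 ]
```

send_rows(motion=[0.6, -1, -1.5, 0, 1.2, -2, -3.5, 0, 1.7, -3.1, -6, 0, 1.7, -3.1, -7.5, 0, 1.7, -3.1, -8, 0])

```text
time_s: 3.5
position: [0.5542, -0.0231, 0.0418]
orientation: [-0.001, 0.114, 0.993, 0.0]
wrist_force: [0.7, -0.8, -0.5]
finger_gap: 0.006
gripper_force: 0.0
```

send_rows(motion=[0, 0, 0, 0, 0, 0, 0, 0, 0, 0, 0, 0, 0, 0, 0, 0, 0, 0, 0, 0])

```text
time_s: 4.0
position: [0.5551, -0.0225, 0.0447]
orientation: [0.0, 0.114, 0.993, 0.0]
wrist_force: [-0.3, 0.7, 0.8]
finger_gap: 0.006
gripper_force: 0.0
```

send_rows(motion=[-0.05, -0.25, 0, 0, -0.1, -0.5, 0, 0, -0.15, -0.75, 0, 0, -0.2, -1, 0, 0, -0.25, -1.2, 0, 0])

```text
time_s: 4.5
position: [0.5523, -0.0348, 0.0441]
orientation: [-0.0, 0.114, 0.993, 0.0]
wrist_force: [0.0, 0.1, 0.3]
finger_gap: 0.005
gripper_force: 0.0
```

send_rows(motion=[0, -0.15, 0, 0, 0, -0.3, 0, 0, 0, -0.45, 0, 0, 0, -0.6, 0, 0, 0, -0.75, 0, 0])

```text
time_s: 5.0
position: [0.5532, -0.042, 0.0443]
orientation: [0.001, 0.114, 0.993, 0.0]
wrist_force: [4.4, 3.5, 0.1]
finger_gap: 0.004
gripper_force: 2.1
```

```bash
python3 - <<'E'
from h import *
c=get_calibration("wrist");im,d=read_camera("wrist"); cv2.imwrite("pics/w2.png",im)
P=look(im,d,c); print(sense()["position"],sense()["wrist_force"])
E
```

```text
disc [519.9 -59.9] 40.1
slot 97.2493692980337 rel base 20.349369298033693 yelmean [ 0.521  -0.0579] 3178
peg 689 [ 0.5438 -0.0464  0.0559] [239.8113 304.7431]
[ 0.5531 -0.0422  0.0443] [2.8874 3.2925 0.4252]
```

View pics/w2.png

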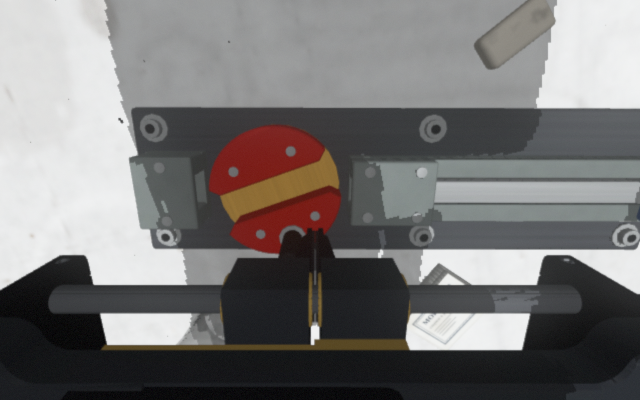

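The peg is in contact and turning, with about 20° left and light force. I'll keep pushing.

send_rows(motion=[0, -0.15, 0, 0, 0, -0.3, 0, 0, -0.05, -0.45, 0, 0, -0.1, -0.6, 0, 0, -0.1, -0.75, 0, 0])

```text
time_s: 5.55
position: [0.5512, -0.0497, 0.0442]
orientation: [-0.0, 0.114, 0.993, 0.0]
wrist_force: [3.0, 1.8, 1.2]
finger_gap: 0.004
gripper_force: 1.5
```

```bash
cat >> h.py <<'E'
def edges(im,d,c):
    """slot angle (deg rel base) from red pixels either side of the slot: widest-gap direction"""
    f=200/np.tan(np.radians(c["vertical_fov"])/2)
    v,u=np.mgrid[0:400,0:640];P=(np.stack([(u-c["cx"])/f*d,(v-c["cy"])/f*d,d],-1)-np.array(c["t"]))@np.array(c["R"])
    H,S,V=cv2.split(cv2.cvtColor(im,cv2.COLOR_BGR2HSV))
    R=P[(d>0)&(v<250)&((H<8)|(H>172))&(S>150)&(abs(P[...,2]-.034)<.004)][:,:2]-[.519,-.0595]
    best=[]
    for a in np.arange(-25,40,.25):
        t=np.radians(76.95+a); s=R@np.array([-np.sin(t),np.cos(t)]); p=s[s>0];n=s[s<=0]
        best.append((np.percentile(p,.5)-np.percentile(n,99.5),a))
    g=max(best)[0]; A=[a for b,a in best if b>g-.0006]; print("edge slot rel",np.mean(A),min(A),max(A),"gap",g)
E
python3 - <<'E'
from h import *
c=get_calibration("wrist");im,d=read_camera("wrist")
P=look(im,d,c);edges(im,d,c); print(sense()["position"],sense()["wrist_force"])
c=get_calibration("wrist");edges(im,d,c)
E
```

```text
disc [519.9 -59.8] 40.0
slot 81.21906977508606 rel base 4.319069775086049 yelmean [ 0.5218 -0.0595] 2993
peg 641 [ 0.5423 -0.0535  0.0557] [240.2574 306.053 ]
edge slot rel 3.875 2.75 5.0 gap 0.020511530515186352
[ 0.5512 -0.0499  0.0441] [2.7024 1.4234 1.4212]
edge slot rel 3.875 2.75 5.0 gap 0.020510579079586966
```

send_rows(motion=[0, -0.05, 0, 0, 0, -0.1, 0, 0, 0, -0.15, 0, 0, -0.05, -0.2, 0, 0, -0.05, -0.2, 0, 0])

```text
time_s: 6.1
position: [0.5508, -0.0516, 0.0441]
orientation: [-0.0, 0.114, 0.993, 0.0]
wrist_force: [1.7, 1.1, 1.5]
finger_gap: 0.006
gripper_force: 1.0
```

```bash
python3 - <<'E'
from h import *
c=get_calibration("wrist");im,d=read_camera("wrist")
P=look(im,d,c);edges(im,d,c); print(sense()["position"],sense()["wrist_force"])
E
```

```text
disc [519.7 -59.7] 39.9
slot 77.16480447667398 rel base 0.264804476673973 yelmean [ 0.5218 -0.0599] 2966
peg 641 [ 0.5418 -0.0554  0.0556] [240.2122 306.142 ]
edge slot rel -0.125 -1.25 1.0 gap 0.02087862451147273
[ 0.5508 -0.0516  0.0441] [1.3247 1.6295 1.4965]
```

Aligned to within about 0.3°. Next I'll back off along the rail, lift, and go behind the blue plate.

send_rows(motion=[0.1, 0.4, 0, 0, 0.3, 1.2, 0, 0, 0.6, 2.4, 0.5, 0, 0.6, 2.4, 3, 0, 0.6, 2.4, 5.5, 0])

```text
time_s: 6.65
position: [0.5567, -0.0262, 0.0996]
orientation: [-0.001, 0.114, 0.994, 0.0]
wrist_force: [-0.7, 0.6, -0.3]
finger_gap: 0.006
gripper_force: 0.0
```

send_rows(motion=[0.4, 4, 0.5, 0, 0.8, 8, 0.5, 0, 1.2, 12.5, 0.5, 0, 1.7, 17, 0.5, 0, 2.2, 22, 0.5, 0])

```text
time_s: 7.15
position: [0.5785, 0.1947, 0.1046]
orientation: [0.0, 0.114, 0.993, 0.0]
wrist_force: [1.0, -0.3, -0.2]
finger_gap: 0.004
gripper_force: 0.0
```

send_rows(motion=[0, 0.5, 0, 0, 0, 0.5, 0, 0, 0, 0.5, 0, 0, 0, 0.5, 0, 0, 0, 0.5, 0, 0])

```text
time_s: 7.65
position: [0.5789, 0.1961, 0.1043]
orientation: [-0.0, 0.115, 0.993, -0.0]
wrist_force: [-0.1, 0.2, -0.2]
finger_gap: 0.003
gripper_force: 0.0
```

```bash
python3 - <<'E'
from h import *
c=get_calibration("wrist");im,d=read_camera("wrist");cv2.imwrite("pics/w3.png",im)
P=look(im,d,c);edges(im,d,c); print(sense()["position"],sense()["wrist_force"])
E
```

```text
disc [522.  -47.3] 37.3
slot 81.32881996283396 rel base 4.4288199628339555 yelmean [0.5836 0.3975] 8848
peg 32 [ 0.5498 -0.0613  0.0416] [245.5      1.4062]
blue 718 [0.5696 0.1653 0.0606] [0.5544 0.1567 0.0335] [0.5886 0.1707 0.0679]
edge slot rel -0.875 -3.25 1.5 gap 0.02140050161124444
[0.579  0.1962 0.1043] [-0.7194  0.0733  0.1601]
```

View pics/w3.png

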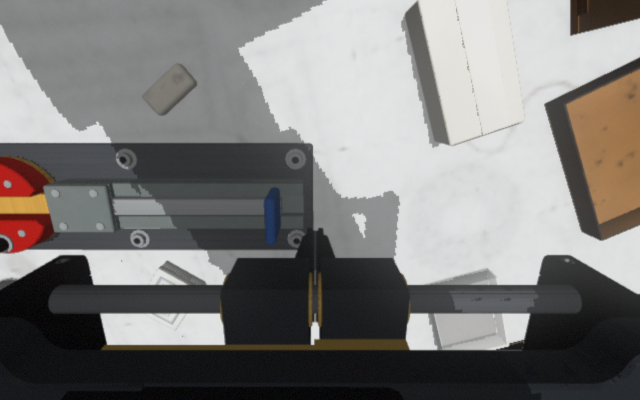

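The blue plate is at (272,215) and the tip is 22 mm behind it, on the axis. Lowering, then pushing.

send_rows(motion=[0, 0, -2, 0, 0, 0, -4, 0, 0, 0, -5.5, 0, 0, 0, -6, 0, 0, 0, -6, 0])

```text
time_s: 8.2
position: [0.5787, 0.1969, 0.0436]
orientation: [-0.001, 0.114, 0.993, -0.0]
wrist_force: [0.1, -0.1, 0.5]
finger_gap: 0.006
gripper_force: 0.0
```

send_rows(motion=[-0.1, -0.5, 0, 0, -0.2, -1, 0, 0, -0.3, -1.5, 0, 0, -0.4, -1.8, 0, 0, -0.5, -2, 0, 0])

```text
time_s: 8.7
position: [0.5739, 0.1768, 0.0444]
orientation: [0.0, 0.114, 0.993, 0.0]
wrist_force: [-0.2, -0.1, 0.1]
finger_gap: 0.004
gripper_force: 0.0
```

send_rows(motion=[-0.1, -0.2, 0, 0, -0.1, -0.5, 0, 0, -0.2, -0.8, 0, 0, -0.3, -1.2, 0, 0, -0.35, -1.5, 0, 0])

```text
time_s: 9.2
position: [0.5704, 0.162, 0.0443]
orientation: [0.0, 0.114, 0.993, 0.0]
wrist_force: [1.1, 3.2, 2.7]
finger_gap: 0.003
gripper_force: 1.8
```

send_rows(motion=[-0.05, -0.3, 0, 0, -0.15, -0.6, 0, 0, -0.2, -0.9, 0, 0, -0.3, -1.2, 0, 0, -0.35, -1.5, 0, 0])

```text
time_s: 9.7
position: [0.5668, 0.147, 0.0442]
orientation: [0.0, 0.114, 0.993, 0.0]
wrist_force: [0.9, 3.0, 4.1]
finger_gap: 0.001
gripper_force: 2.1
```

send_rows(motion=[-0.1, -0.4, 0, 0, -0.2, -0.8, 0, 0, -0.3, -1.2, 0, 0, -0.35, -1.6, 0, 0, -0.45, -2, 0, 0])

```text
time_s: 10.2
position: [0.5623, 0.1268, 0.0441]
orientation: [-0.0, 0.114, 0.993, 0.0]
wrist_force: [0.5, 3.9, 3.3]
finger_gap: 0.007
gripper_force: 2.0
```

```bash
python3 - <<'E'
from h import *
c=get_calibration("wrist");im,d=read_camera("wrist")
P=look(im,d,c);edges(im,d,c); print(sense()["position"],sense()["wrist_force"])
E
```

```text
disc [511.4 -50.1] 30.6
slot 114.1047137634403 rel base 37.204713763440296 yelmean [ 0.5133 -0.059 ] 1040
peg 0 [nan nan nan] [nan nan]
blue 514 [0.5463 0.1178 0.0573] [0.5427 0.1124 0.0335] [0.5584 0.121  0.0723]h.py:23: RuntimeWarning: Mean of empty slice.
  print("peg",pk.sum(),P[pk].mean(0),np.argwhere(pk).mean(0))
  ret = um.true_divide(
Traceback (most recent call last):
  File "h.py", line 35, in edges
    best.append((np.percentile(p,.5)-np.percentile(n,99.5),a))
                                     ~~~~~~~~~~~~~^^^^^^^^
IndexError: index -1 is out of bounds for axis 0 with size 0
```

Force is steady at 3–4 N and the nose is inside the disc. Continuing.

send_rows(motion=[-0.1, -0.4, 0, 0, -0.2, -0.8, 0, 0, -0.3, -1.2, 0, 0, -0.35, -1.6, 0, 0, -0.45, -2, 0, 0])

```text
time_s: 10.75
position: [0.5577, 0.1068, 0.044]
orientation: [-0.0, 0.114, 0.993, -0.0]
wrist_force: [0.3, 1.1, 0.2]
finger_gap: 0.009
gripper_force: 1.1
```

send_rows(motion=[-0.1, -0.4, 0, 0, -0.2, -0.8, 0, 0, -0.3, -1.2, 0, 0, -0.35, -1.6, 0, 0, -0.45, -2, 0, 0])

```text
time_s: 11.25
position: [0.5532, 0.0869, 0.0441]
orientation: [-0.0, 0.114, 0.993, 0.0]
wrist_force: [0.7, 1.3, -0.2]
finger_gap: 0.003
gripper_force: 0.8
```

send_rows(motion=[-0.1, -0.4, 0, 0, -0.2, -0.8, 0, 0, -0.3, -1.2, 0, 0, -0.35, -1.6, 0, 0, -0.45, -2, 0, 0])

```text
time_s: 11.75
position: [0.5489, 0.0669, 0.0442]
orientation: [0.0, 0.114, 0.993, 0.0]
wrist_force: [-0.1, 2.6, 1.5]
finger_gap: 0.006
gripper_force: 1.1
```

send_rows(motion=[-0.05, -0.3, 0, 0, -0.15, -0.6, 0, 0, -0.2, -0.9, 0, 0, -0.3, -1.2, 0, 0, -0.3, -1.4, 0, 0])

```text
time_s: 12.25
position: [0.5458, 0.053, 0.0442]
orientation: [0.0, 0.114, 0.993, 0.0]
wrist_force: [-0.7, 4.3, 2.4]
finger_gap: 0.006
gripper_force: 1.7
```

send_rows(motion=[0, -0.05, 0, 0, 0, -0.1, 0, 0, -0.05, -0.15, 0, 0, -0.05, -0.2, 0, 0, -0.05, -0.25, 0, 0])

```text
time_s: 12.75
position: [0.5453, 0.0508, 0.0442]
orientation: [0.0, 0.114, 0.993, 0.0]
wrist_force: [0.9, 3.4, 3.4]
finger_gap: 0.006
gripper_force: 1.9
```

send_rows(motion=[0, -0.05, 0, 0, 0, -0.1, 0, 0, 0, -0.15, 0, 0, 0, -0.15, 0, 0, 0, -0.15, 0, 0])

```text
time_s: 13.25
position: [0.5455, 0.0501, 0.0443]
orientation: [0.0, 0.114, 0.993, 0.001]
wrist_force: [1.2, 11.2, 4.7]
finger_gap: 0.006
gripper_force: 5.9
```

send_rows(motion=[0, -0.05, 0, 0, 0, -0.1, 0, 0, 0, -0.1, 0, 0, 0, -0.1, 0, 0, 0, -0.1, 0, 0])

```text
time_s: 13.75
position: [0.5455, 0.0499, 0.0444]
orientation: [0.0, 0.114, 0.993, 0.001]
wrist_force: [1.5, 19.0, 5.7]
finger_gap: 0.006
gripper_force: 9.6
```

The push force rose to 19 N with no further motion, so the plate is on the guide. I'll back off, lift and check.

send_rows(motion=[0.1, 0.5, 0, 0, 0.4, 1.6, 0, 0, 0.8, 3.5, 0, 0, 1, 4.5, 2, 0, 1, 4.5, 6, 0])

```text
time_s: 14.25
position: [0.5542, 0.0944, 0.1024]
orientation: [-0.003, 0.114, 0.994, -0.001]
wrist_force: [0.6, -0.5, 0.1]
finger_gap: 0.007
gripper_force: 0.0
```

send_rows(motion=[0, 0, 2, 0, 0, 0, 4, 0, 0, 0, 6, 0, 0, 0, 6, 0, 0, 0, 6, 0])

```text
time_s: 14.75
position: [0.5552, 0.0933, 0.1637]
orientation: [-0.0, 0.114, 0.993, -0.0]
wrist_force: [-0.6, 0.5, 0.2]
finger_gap: 0.007
gripper_force: 0.0
```

```bash
python3 - <<'E'
from h import *
c=get_calibration("wrist");im,d=read_camera("wrist");cv2.imwrite("pics/w4.png",im)
P=look(im,d,c); s=sense();print(s["position"],s["wrist_force"],s["time_s"])
f=200/np.tan(np.radians(c["vertical_fov"])/2)
E
```

```text
disc [519.6 -59.9] 40.3
slot 83.93402553186873 rel base 7.034025531868721 yelmean [0.5455 0.258 ] 515
peg 271 [ 0.5477 -0.0634  0.0584] [224.4391 152.6199]
blue 488 [0.5413 0.0394 0.0603] [0.5264 0.0312 0.0353] [0.5601 0.0444 0.0682]
[0.5549 0.0933 0.1631] [ 0.2054 -0.3215 -0.5374] 14.8
```

View pics/w4.png

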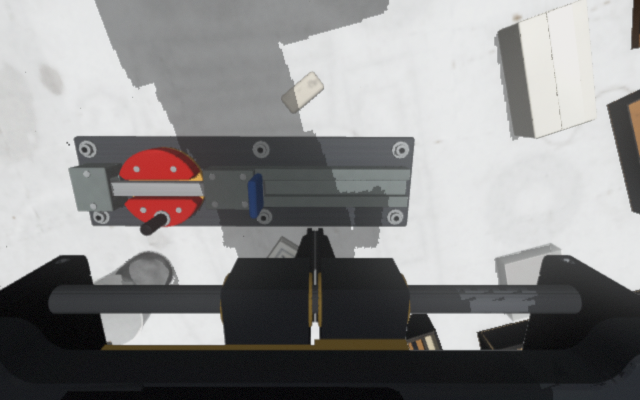

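The picture shows the bar through the slot into the keeper (110,188), with the blue plate (255,195) flush on the guide's rear end at x ≈ -100 mm. The bystanders have not moved. Handing in.

```bash
python3 -c "
from station import *
print(hand_in())"
```

```text
the job is handed in; nothing more can be done
None
```

The shaft is locked and handed in: the disc slot is lined up with the bar to within about 0.3°, the bar is fully home in the keeper, and nothing else was touched.

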